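Put the waveguide pieces back on their own stands

ROBOT

A 7-joint arm with a two-finger parallel gripper is mounted at the origin on a cart in front of the work surface, level with it; the furniture and walls round the work are solid. World frame = base frame: x ahead of the robot, y to its left, z up, the work surface at z = 0. Lengths are in m, angles in rad, forces in N, time in s.
With the tool pointing down it reaches from about 0.35 to 0.9 m from the base axis. Payload 7.2 kg.
Tool frame: the origin (TCP) lies midway between the tips of the shut fingers; the grasp point (between the pads) lies 19 mm behind it; z points along the fingers, y is the line along which they close (so a half turn about z gives the same grasp; the last joint's range is limited). The gripper opens to 88 mm and grips with 3 to 60 N. Pads are 20 mm wide; open, the fingers measure 115 mm over their backs; the gripper's body (75 mm by 178 mm) begins 61 mm behind the grasp point.
Start: joints at [1.147, 0.411, -0.013, 1.596, 0.006, 1.134, -0.082], TCP at [0.218, -0.586, 0.223] pointing down, gripper open.
Joint ranges: [-2.95, 2.95], [-0.29, 1.99], [-1.47, 1.44], [0.14, 2.54], [-1.03, 4.17], [0.13, 1.85], [-2.86, 2.86]. Speed limits (rad/s): [2.39, 2.39, 3.01, 3.01, 3.14, 3.14, 3.14].

INTERFACE

Orientations are given as a unit quaternion [w, x, y, z].
In Python, from station import sensors, vision, ticket gives the robot as it stands.
- The arm moves only by the shell command python3 -m handwheel 'ROWS'. ROWS is JSON, a list that holds one entry, the list of rows, each a list of 5 numbers: the shift along the tool's x, y, z in units of 30 mm (1.0 is 30 mm), then the turn about the tool's z in units of 6 degrees (1.0 is 6 degrees), then the opening, from 0 (shut) to 1 (fully open). In form: [[[tx, ty, tz, twist, fingers], ...]]. A call has 1 to 5 rows; each row is the pose to reach, as a shift and turn from the pose commanded when the call began, along the tool's axes at that moment; what a row does not reach only later rows make up. A row lasts 1/10 s, in which the tool goes at most 50 mm and 8.59 degrees, less where a joint would pass 70% of its speed; a pose out of reach is approached as far as the arm can. A call with a gripper value outside its range is refused whole. The fingers move at their own pace and stop on an object; the grip force is fixed at half the most. Time passes only in rows, so rows that repeat a pose let the fingers close. It gives the time, the measured TCP pose, the force, the opening and the grip force at its end, in the units of the state.
- sensors.observe(): the state, without advancing time (a new reading comes with each control period).
- vision.read_camera(name): name is "side" or "top" or "wrist"; returns a dict with "image" (400x640x3 uint8, blue, green, red), "K" (3x3 intrinsics, pixels), "R" (3x3) and "t" (3): a world point X has camera coordinates R X + t. Camera axes: x right, y down, z forward; pixel columns grow to the right and rows downward; lengths in m; the calibration is good to about 2 mm. A picture is of the moment at which its call begins. There is no depth.
- ticket.job_done(): hands the job in; it is judged then, once.
The state is a dict: "time_s": time; "q": joint angles; "joint_vel": joint speeds; "joint_torque": joint torques, N m; "tcp_pos": TCP position; "orientation": TCP orientation; "wrist_force": force on the tool from outside, world axes, zero at the start; "moment": the same for the moment, N m; "opening": finger opening in m; "grasp_force": force on a finger pad.
Only numpy, scipy, OpenCV 4.12 (cv2) and the standard library are available. Lean on these libraries where they do the work, as an engineer would, in place of code of your own. Each camera call takes 0.05 s, during which the arm holds its last target. There are 200 camera calls.

TASK

The two waveguides and the horn antenna have been put back on each other's stands. Put them right: the shortest piece belongs on the stand with one stud, the middle one on the stand with two studs and the tallest on the stand with three studs, each standing upright in the middle of the rubber pad. Use the plain stand without studs or free worktop to set a piece aside; never let a piece topple, and leave the tape roll, the blue box and the torque wrench where they are.

Things in the scene. Friction and masses are not known exactly. Their poses are not given: they have to be found in the camera images.
- short_waveguide: the shortest piece: white waveguide section, 54 mm high, loose, 0.07 to 0.12 kg, standing upright on one of the stands; square flanges 34 x 34 mm at the bottom and top (46 to 52 mm, then small screw heads), joined by a tube 10 mm (x) by 18 mm (y). Origin: centre of the underside; x and y square to the flange sides, z up. Best gripped from above by two facing sides of the top flange
- long_waveguide: the middle piece: light grey-white waveguide section, 107 mm high, loose, 0.13 to 0.22 kg, standing upright on one of the stands; square flanges 42 x 42 mm at the bottom and top (99 to 105 mm), joined by a tube 14 mm (x) by 26 mm (y). Origin: centre of the underside; x and y square to the flange sides, z up. Best gripped from above by two facing sides of the top flange
- horn: the tallest piece: black pyramidal horn antenna, 147 mm high, loose, 0.12 to 0.19 kg, upright on its 46 (x) x 50 (y) mm mouth on a stand; collar 32 x 38 mm at 85-90 mm, neck 16 x 22 to 111 mm, square flange 28 x 28 at 111-123 mm, neck, top flange 24 x 24 at 140-145 mm. Origin: centre of the underside; x, y square to its sides, z up. Grip from above by the sides of the 28 mm flange
- stand_one: stand for the shortest piece: has one dark steel stud (14 mm across, 6 mm high, 51 mm from the pad's middle on the -x side). Fixed aluminium plate, 8 mm thick (x from -66 to +42 mm, y +-42 mm), with a black rubber pad, 70 x 70 mm, its top 10 mm above the worktop; origin under the middle of the pad at worktop height, z up
- stand_two: stand for the middle piece: has two dark steel studs (14 mm across, 6 mm high, 51 mm from the pad's middle on the -x side, 24 mm apart). Fixed aluminium plate, 8 mm thick (x from -66 to +42 mm, y +-42 mm), with a black rubber pad, 70 x 70 mm, its top 10 mm above the worktop; origin under the middle of the pad at worktop height, z up
- stand_three: stand for the tallest piece: has three dark steel studs (14 mm across, 6 mm high, 51 mm from the pad's middle on the -x side, 24 mm apart). Fixed aluminium plate, 8 mm thick (x from -66 to +42 mm, y +-42 mm), with a black rubber pad, 70 x 70 mm, its top 10 mm above the worktop; origin under the middle of the pad at worktop height, z up
- stand_plain: spare stand without studs, empty at the start, free for setting a piece aside. Fixed aluminium plate, 8 mm thick (x from -66 to +42 mm, y +-42 mm), with a black rubber pad, 70 x 70 mm, its top 10 mm above the worktop; origin under the middle of the pad at worktop height, z up
- tape_roll: bystander: yellow roll of tape lying flat, 64 x 66 x 19 mm, loose; origin at the centre of its underside. To be left alone
- blue_box: bystander: small closed blue box, 56 x 80 x 47 mm, loose; origin at the centre of its underside. To be left alone
- torque_wrench: bystander: small steel torque wrench lying flat, 20 x 139 x 14 mm, its length along its y, loose; origin at the centre of its underside. To be left alone
Mind the look-alikes: they are no part of the job. Several things have the shape of the horn; the one meant has the colours described above.

How it is judged:
By the outcome, as a careful person would: the job done as asked, in the order asked, and still so for the second after the job is handed in, with the robot touching nothing.
It also fails if it takes over 112 s, if anything falls off the work surface, if the arm or the gripper's body presses on something with over 40 N, if the wrist force passes 120 N, or if a joint passes its speed limit or range.

## Working session

There is one attempt and no reset: what is moved stays moved. The work goes in short steps, Python scripts to look and compute and a shell command to move; the robot and the scene stay as the last step left them, time stands still between calls to the robot, and variables do not carry over. Pictures are saved under pics/ and viewed, at most 14 in all, crops included, and the job is handed in when it is done.

```bash
ls; mkdir -p pics
python3 - <<'E'
from station import sensors, vision
import cv2,json
s=sensors.observe(); print(s['time_s'],s['tcp_pos'],s['orientation'],s['opening'])
for n in ("top","side"):
    c=vision.read_camera(n); cv2.imwrite(f"pics/{n}0.png",c["image"]); print(n,c["K"],c["R"],c["t"])
E
```

```text
pics
0.0 [ 0.2175545  -0.58541295  0.2218162 ] [-7.52078527e-04  9.84210984e-01  1.76997580e-01 -1.75990653e-04] 0.08788728846989702
top [[456.94864998   0.         319.50964362]
 [  0.         456.94864998 199.04528568]
 [  0.           0.           1.        ]] [[-0.02522173 -0.99967775 -0.00287248]
 [-0.98046218  0.02529745 -0.19507422]
 [ 0.19508402 -0.00210375 -0.98078428]] [0.052071   0.55132801 1.19237436]
side [[422.78985392   0.         323.02744048]
 [  0.         422.78985392 193.83292075]
 [  0.           0.           1.        ]] [[ 0.99446548 -0.10405472  0.0145269 ]
 [-0.05463586 -0.63028112 -0.77444214]
 [ 0.08974039  0.76936228 -0.63247793]] [-0.55756982  0.09773987  0.89699288]
```

View pics/top0.png

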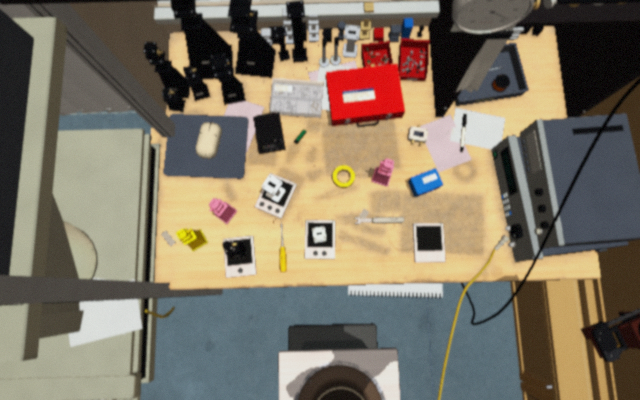

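View pics/side0.png

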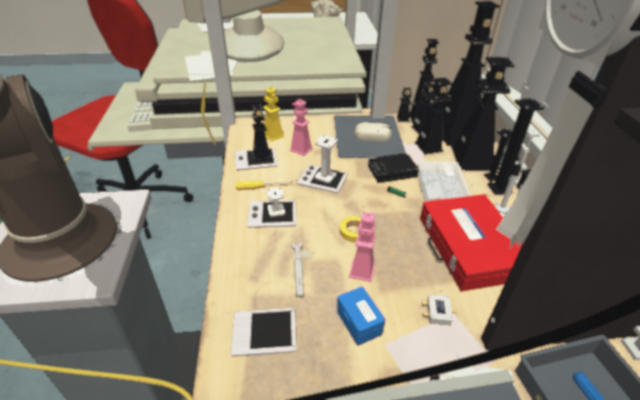

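The top view shows the horn on the stand near (240,255), the long piece on the stand near (275,195) and the short piece near (320,240). The plain stand is at (429,240). I'll zoom in to count the studs.

Run:
```python
import cv2,numpy as np
a=cv2.imread("pics/top0.png")[165:285,215:345]; b=cv2.imread("pics/side0.png")[90:240,225:365]
a=cv2.resize(a,(400,370),interpolation=3); b=cv2.resize(b,(400,370),interpolation=3)
cv2.imwrite("pics/z0.png",np.hstack([a,b]))
```

```text
(no output)
```

View pics/z0.png

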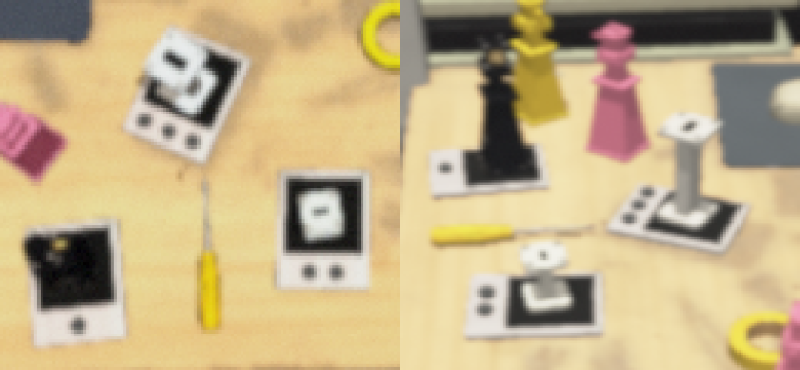

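Studs: the horn is on stand_one (1 stud, at the left), the short piece on stand_two (2 studs) and the long piece on stand_three (3 studs). Plan: short to plain, long to two, horn to three, short to one.

```bash
cat > lib.py <<'E'
import numpy as np, cv2
from station import sensors, vision
from scipy.spatial.transform import Rotation as Ro
def cast(c,uv,z):
    uv=np.atleast_2d(np.array(uv,float)); K,R,t=map(np.array,(c["K"],c["R"],c["t"]))
    d=(np.linalg.inv(K)@np.c_[uv,np.ones(len(uv))].T).T@R; o=-R.T@t
    return (o+d*((z-o[2])/d[:,2])[:,None])[:,:2]
def proj(c,X):
    p=np.array(c["K"])@(np.array(c["R"])@np.array(X)+np.array(c["t"])); return p[:2]/p[2]
def pose():
    s=sensors.observe(); q=s["orientation"]; R=Ro.from_quat([q[1],q[2],q[3],q[0]]).as_matrix()
    return np.array(s["tcp_pos"]),R,s
def plan(xyz,yaw=None):
    """rows units to bring TCP to xyz, tool x axis at yaw deg (mod 180)"""
    p,R,s=pose(); d=R.T@(np.array(xyz)-p)/.03
    cur=np.degrees(np.arctan2(R[1,0],R[0,0])); tw=0
    if yaw is not None: tw=-((yaw-cur+90)%180-90)/6   # tool z down
    print("t",round(s["time_s"],2),"tcp",p.round(4),"yaw",cur.round(1),"move",d.round(2),"twist",round(tw,2),"q7",round(s["q"][6],2),"op",round(s["opening"],4))
E
python3 - <<'E'
from lib import *
c=vision.read_camera("top")
S={"one":[(25,235),(115,220),(125,335),(37,347)],"two":[(280,172),(368,172),(370,288),(278,288)],"three":[(170,27),(250,62),(205,163),(124,125)]}
for k,v in S.items():S[k]=[(215+u/3.077,165+w/3.083) for u,w in v]
S["plain"]=[(413,223),(444,223),(445,262),(413,262)]
for k,v in S.items():
    P=cast(c,v,.008); f=(P[0]+P[1]-P[2]-P[3])/2; x=f/np.linalg.norm(f); ctr=P.mean(0)+x*.012
    print(k,ctr.round(4),np.degrees(np.arctan2(x[1],x[0])).round(1),np.linalg.norm(f).round(3))
sh=cast(c,[(215+320/3.077,165+207/3.083)],.062)[0]; print("short",sh)
lo=cast(c,[(215+175/3.077,165+60/3.083)],.115)[0]; print("long",lo)
plan([*sh,.2],0)
c=vision.read_camera("wrist"); print("wristcam", -np.array(c["R"]).T@c["t"]-pose()[0], pose()[1].T@np.array(c["R"]).T)
E
```

```text
one [0.4159 0.2642] 6.1 0.102
two [0.459  0.0383] -1.5 0.105
three [0.5862 0.1564] -24.7 0.102
plain [ 0.4433 -0.263 ] -3.4 0.108
short [0.4608254  0.04165269]
long [0.58242921 0.16145705]
t 0.15 tcp [ 0.2176 -0.5855  0.222 ] yaw 20.4 move [ 14.88 -16.77   0.75] twist 3.4 q7 -0.08 op 0.0878
wristcam [0.06479957 0.02392841 0.16145363] [[ 4.95461986e-04 -9.68010459e-01 -2.50909357e-01]
 [ 9.99999862e-01  4.36398816e-04  2.91034582e-04]
 [-1.72227974e-04 -2.50909466e-01  9.68010542e-01]]
```

```bash
python3 -m handwheel '[[[5.4,-6.1,0.3,3.4,1],[5.4,-6.1,0.3,3.4,1],[5.4,-6.1,0.3,3.4,1],[5.4,-6.1,0.3,3.4,1],[5.4,-6.1,0.3,3.4,1]]]'
python3 - <<'E'
from lib import *
plan([.461,.042,.2],0)
E
```

```text
time_s: 0.7
tcp_pos: [0.3064, -0.3555, 0.2136]
orientation: [-0.0, 1.0, 0.0, 0.0]
wrist_force: [0.2, 0.1, 0.1]
opening: 0.0878
grasp_force: 0.0
t 0.7 tcp [ 0.3064 -0.3555  0.2136] yaw 0.0 move [  5.16 -13.25   0.45] twist 0.0 q7 -0.83 op 0.0878
```

```bash
python3 -m handwheel '[[[2.8,-7.4,0.3,0,1],[2.8,-7.4,0.3,0,1],[2.8,-7.4,0.3,0,1],[2.8,-7.4,0.3,0,1],[2.8,-7.4,0.3,0,1]]]' | head -2
python3 - <<'E'
from lib import *
plan([.461,.042,.2],0)
E
```

```text
time_s: 1.2
tcp_pos: [0.3904, -0.133, 0.2048]
t 1.2 tcp [ 0.3904 -0.133   0.2048] yaw 0.1 move [ 2.36 -5.83  0.16] twist 0.02 q7 -1.39 op 0.0879
```

```bash
python3 -m handwheel '[[[2.2,-5.8,0.2,0,1],[2.2,-5.8,0.2,0,1],[2.2,-5.8,0.2,0,1],[2.2,-5.8,0.2,0,1],[2.2,-5.8,0.2,0,1]]]' | head -2
python3 - <<'E'
from lib import *
plan([.461,.042,.2],0)
c=vision.read_camera("wrist"); cv2.imwrite("pics/w1.png",c["image"]); print(c["R"],c["t"])
E
```

```text
time_s: 1.7
tcp_pos: [0.4569, 0.0433, 0.1987]
t 1.7 tcp [0.4569 0.0433 0.1987] yaw 0.4 move [ 0.14  0.04 -0.04] twist 0.07 q7 -1.86 op 0.088
[[ 7.27396080e-03 -9.99970330e-01 -2.53565056e-03]
 [-9.68225426e-01 -7.67687576e-03  2.49961176e-01]
 [-2.49973225e-01  6.36873549e-04 -9.68252540e-01]] [0.04056062 0.41935688 0.4803438 ]
```

View pics/w1.png

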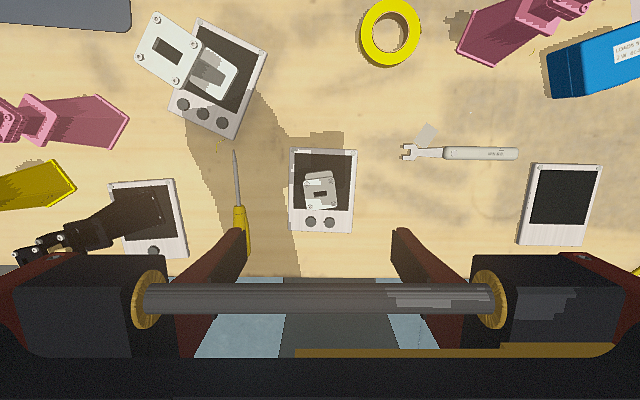

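The wrist picture shows all four stands: two at (322,190), three at (216,80), one at (150,220), plain at (560,205). The short flange is at about (320,190), slightly turned. I'll fit the plates and zoom in on the pieces.

Run:
```python
from lib import *
c=vision.read_camera("wrist"); im=c["image"]; hsv=cv2.cvtColor(im,cv2.COLOR_BGR2HSV)
m=((hsv[...,1]<45)&(hsv[...,2]>110)).astype(np.uint8); m[265:]=0
n,l,st,_=cv2.connectedComponentsWithStats(m)
for i in range(1,n):
    if st[i,4]<400: continue
    v,u=np.nonzero(l==i)
    P=cast(c,np.c_[u,v],.008); r=cv2.minAreaRect((P*1000).astype(np.float32))
    print(st[i],np.round(r[0],1),np.round(r[1],1),round(r[2],1))
a=cv2.resize(im[140:240,280:365],None,fx=5,fy=5,interpolation=3)[:500]; b=cv2.resize(im[0:145,125:275],(375,363),interpolation=3)
o=np.zeros((500,800,3),np.uint8); o[:500,:425]=a; o[:363,425:]=b; cv2.imwrite("pics/w1z.png",o)
```

```text
[   0    0  127   31 3340] [642.2 319. ] [ 28.7 138.6] 0.3
[ 129   10  135  130 7062] [587.7 186. ] [136.3 106.9] 65.2
[610  35  30  27 486] [ 613. -299.] [17.7 31.1] 20.0
[400 121  41  39 725] [511.8 -80.3] [42.9 48.5] 6.6
[441 145  75  14 938] [ 498.5 -152.4] [15.5 90.1] 0.3
[ 285  146   70   86 3438] [449.5  40.4] [ 83.1 106.9] 87.9
[ 516  162   85   83 2357] [ 432.6 -261.2] [ 83.9 107. ] 89.0
[ 104  178   82   81 1905] [408.  262.1] [106.9  85.2] 4.8
```

View pics/w1z.png

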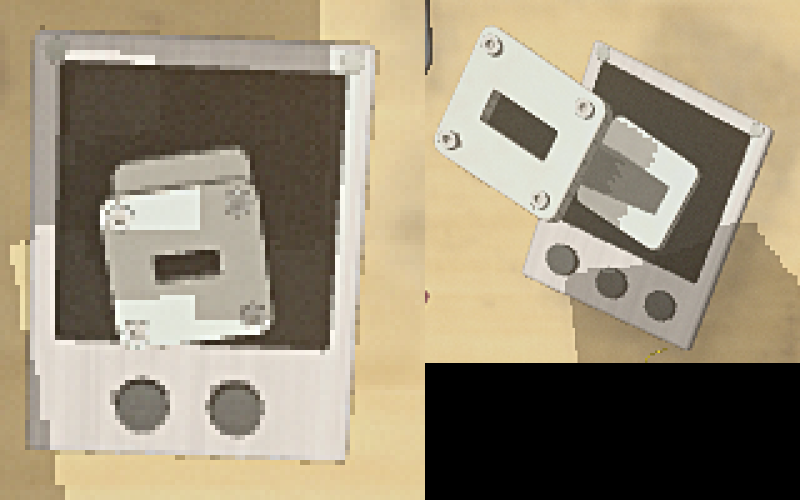

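Run:
```python
from lib import *
c=vision.read_camera("wrist")
def sc(L,s,o): return np.array(L)/s+np.array(o)
P=cast(c,sc([(597,42),(770,130),(690,347),(525,275)],2.5,(-45,0)),.008)
f=P[0]+P[1]-P[2]-P[3]; x=f/np.linalg.norm(f); print("three",(P.mean(0)+.012*x).round(4),np.degrees(np.arctan2(x[1],x[0])),np.linalg.norm(f)/2)
for k,q,z in (("long",sc([(492,45),(584,107),(541,200),(449,139)],2.5,(-45,0)),.116),("short",sc([(118,215),(238,200),(252,315),(135,330)],5,(280,140)),.064)):
    P=cast(c,q,z); f=P[0]+P[1]-P[2]-P[3]; print(k,P.mean(0).round(4),np.degrees(np.arctan2(f[1],f[0])),np.linalg.norm(f)/2, np.linalg.norm(P[0]-P[1]))
plan([.461,.042,.2],0)
```

```text
three [0.5869 0.1542] -24.406581880052887 0.10490104061422502
long [0.583  0.1598] -32.66416288605273 0.031122213936490378 0.03077839503784722
short [0.4581 0.04  ] 7.55347215343869 0.025094964188234533 0.025292962549885903
t 1.85 tcp [0.4555 0.0374 0.1984] yaw -0.0 move [ 0.18 -0.15 -0.06] twist -0.0 q7 -1.86 op 0.0879
```

```bash
python3 -m handwheel '[[[0.09,-0.09,1,-7.1,1],[0.09,-0.09,2,-7.1,1],[0.09,-0.09,3,-7.1,1],[0.09,-0.09,3,-7.1,1],[0.09,-0.09,3,-7.1,1]]]' | head -2;  python3 -m handwheel '[[[0,0,0,-7.1,1],[0,0,0,-7.1,1],[0,0,0,-7.1,1],[0,0,0,-7.1,1],[0,0,0,-7.1,1]]]' | head -2;  python3 -m handwheel '[[[0,0,0,-2.05,1],[0,0,0,-2.05,1],[0,0,0,-2.05,1]]]' | head -2
python3 - <<'E'
from lib import *
plan([.4581,.04,.04],97.5)
c=vision.read_camera("wrist"); cv2.imwrite("pics/w2.png",c["image"]); 
print(proj(c,[*pose()[0][:2],.064]))
E
```

```text
time_s: 2.35
tcp_pos: [0.4575, 0.0387, 0.1076]
time_s: 2.85
tcp_pos: [0.4583, 0.0385, 0.1086]
time_s: 3.15
tcp_pos: [0.4583, 0.0387, 0.1085]
t 3.15 tcp [0.4583 0.0387 0.1085] yaw 97.4 move [0.05 0.   2.28] twist -0.02 q7 -0.41 op 0.0878
[317.72637304 221.20751368]
```

View pics/w2.png

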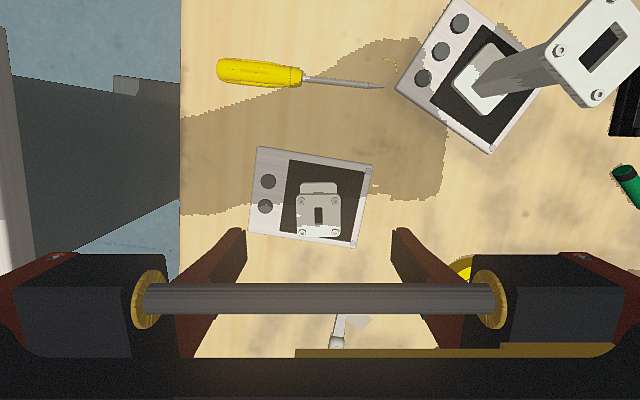

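The flange is square to the fingers at (319,216), with the TCP axis at (318,221), so it is well aligned. Descend and grip.

```bash
python3 -m handwheel '[[[0.1,0,1.2,0,1],[0.1,0,2.28,0,1],[0.1,0,2.28,0,1],[0.1,0,2.28,0,0],[0.1,0,2.28,0,0]]]';  python3 -m handwheel '[[[0,0,0,0,0],[0,0,0,0,0],[0,0,0,0,0],[0,0,0,0,0]]]'
```

```text
time_s: 3.7
tcp_pos: [0.4591, 0.0438, 0.0416]
orientation: [0.001, 0.66, 0.751, 0.001]
wrist_force: [-0.1, -0.3, 0.4]
opening: 0.0755
grasp_force: 0.0
time_s: 4.1
tcp_pos: [0.4584, 0.0436, 0.0406]
orientation: [0.0, 0.66, 0.752, 0.0]
wrist_force: [-0.2, 0.5, 0.2]
opening: 0.0433
grasp_force: 0.0
```

```bash
python3 -m handwheel '[[[0,0,0,0,0],[0,0,0,0,0],[0,0,0,0,0],[0,0,0,0,0]]]' | tail -3;  python3 -m handwheel '[[[0,0,-1,0,0],[0,0,-2.5,0,0],[0,0,-2.5,0,0]]]'
python3 - <<'E'
from lib import *
plan([.4446,-.2614,.12],89)
E
```

```text
wrist_force: [-0.0, 0.1, 2.8]
opening: 0.0331
grasp_force: 30.0
time_s: 4.8
tcp_pos: [0.4609, 0.0447, 0.1192]
orientation: [0.002, 0.659, 0.752, 0.002]
wrist_force: [0.7, -0.7, -0.6]
opening: 0.0337
grasp_force: 30.0
t 4.8 tcp [0.4609 0.0447 0.1192] yaw 97.5 move [-10.05  -1.87  -0.03] twist 1.42 q7 -0.41 op 0.0337
```

```bash
python3 -m handwheel '[[[-8,-1.5,0,1.4,0],[-8,-1.5,0,1.4,0],[-8,-1.5,0,1.4,0],[-8,-1.5,0,1.4,0],[-8,-1.5,0,1.4,0]]]' |head -2;  python3 - <<'E'
from lib import *
plan([.4446,-.2614,.12],89)
E
```

```text
time_s: 5.3
tcp_pos: [0.4439, -0.2027, 0.1146]
t 5.3 tcp [ 0.4439 -0.2027  0.1146] yaw 89.0 move [-1.96  0.06 -0.18] twist 0.0 q7 0.0 op 0.0337
```

```bash
python3 -m handwheel '[[[-1.95,0.06,0,0,0],[-1.95,0.06,0,0,0],[-1.95,0.06,1.5,0,0],[-1.95,0.06,2.1,0,0],[-1.95,0.06,2.1,0,0]]]' |head -2;  python3 - <<'E'
from lib import *
plan([.4446,-.2614,.0408],89)
print(pose()[2]["wrist_force"])
E
```

```text
time_s: 5.8
tcp_pos: [0.4436, -0.2571, 0.0492]
t 5.8 tcp [ 0.4436 -0.2571  0.0492] yaw 89.1 move [-0.14  0.04  0.28] twist 0.02 q7 0.03 op 0.0338
[-0.67544995 -0.2277306  -1.55794834]
```

```bash
python3 -m handwheel '[[[0,0,0.1,0,0],[0,0,0.2,0,0],[0,0,0.25,0,0],[0,0,0.25,0,0]]]'
```

```text
time_s: 6.2
tcp_pos: [0.4461, -0.2587, 0.0453]
orientation: [0.001, 0.713, 0.701, 0.0]
wrist_force: [0.1, 0.2, -1.5]
opening: 0.0334
grasp_force: 30.0
```

```bash
python3 -m handwheel '[[[0,0,0.08,0,0],[0,0,0.13,0,0],[0,0,0.13,0,0]]]' | sed -n '2p;4p'; python3 -m handwheel '[[[0,0,0.03,0,0],[0,0,0.03,0,0]]]'| sed -n '2p;4p'
```

```text
tcp_pos: [0.4456, -0.2586, 0.0407]
wrist_force: [0.4, -0.6, -0.7]
tcp_pos: [0.4458, -0.2587, 0.0403]
wrist_force: [-1.5, 0.8, 4.7]
```

```bash
python3 -m handwheel '[[[0,0,0,0,0.7],[0,0,0,0,0.7],[0,0,0,0,0.7],[0,0,-1,0,1],[0,0,-2.6,0,1]]]' |head -2; python3 -m handwheel '[[[0,0,-1.6,0,1],[0,0,-3.2,0,1],[0,0,-3.2,0,1]]]'| sed -n '2p'
python3 - <<'E'
from lib import *
plan([.583,.1598,.25],57.3)
c=vision.read_camera("wrist"); cv2.imwrite("pics/w3.png",c["image"])
E
```

```text
time_s: 7.2
tcp_pos: [0.444, -0.2576, 0.1165]
tcp_pos: [0.449, -0.2595, 0.2201]
t 7.5 tcp [ 0.449  -0.2595  0.2201] yaw 89.1 move [14.04  4.25 -1.04] twist 5.3 q7 0.2 op 0.0873
```

View pics/w3.png

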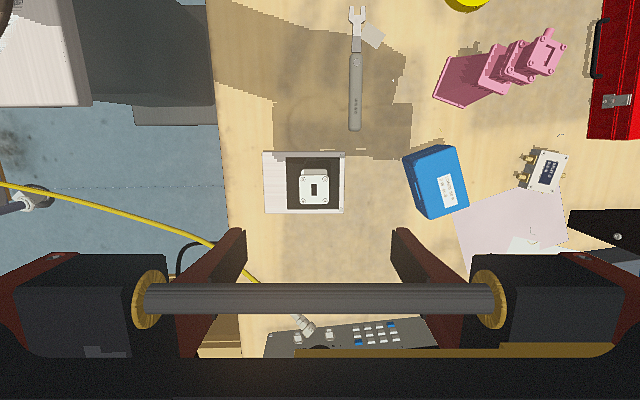

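The short piece stands on the plain pad at (313,188). On to the long piece.

```bash
python3 -m handwheel '[[[7.6,2.3,0.3,5.3,1],[7.6,2.3,0.3,5.3,1],[7.6,2.3,0.3,5.3,1],[7.6,2.3,0.3,5.3,1],[7.6,2.3,0.3,5.3,1]]]' |head -2;  python3 - <<'E'
from lib import *
plan([.583,.1598,.19],57.3)
E
```

```text
time_s: 8.05
tcp_pos: [0.5151, -0.0397, 0.2037]
t 8.05 tcp [ 0.5151 -0.0397  0.2037] yaw 56.9 move [ 6.81 -1.73  0.45] twist -0.06 q7 -0.82 op 0.0879
```

```bash
python3 -m handwheel '[[[6.5,-1.8,0.3,0,1],[6.5,-1.8,0.3,0,1],[6.5,-1.8,0.3,0,1],[6.5,-1.8,0.3,0,1],[6.5,-1.8,0.3,0,1]]]' |head -2;  python3 - <<'E'
from lib import *
plan([.583,.1598,.093],57.3)
c=vision.read_camera("wrist"); cv2.imwrite("pics/w4.png",c["image"])
print(proj(c,[*pose()[0][:2],.115]), [proj(c,[*(np.array([.583,.1598])+Ro.from_euler('z',-32.7,degrees=True).as_matrix()[:2,:2]@[a,b]),.116]) for a,b in ((0,0),(.0155,.0155),(.0155,-.0155),(-.0155,-.0155),(-.0155,.0155))])
E
```

```text
time_s: 8.55
tcp_pos: [0.5744, 0.1611, 0.1943]
t 8.55 tcp [0.5744 0.1611 0.1943] yaw 57.8 move [0.11 0.28 3.38] twist 0.09 q7 -1.2 op 0.0875
[320.34390056 213.00385568] [array([327.42098268, 206.13532731]), array([345.90797309, 188.77710042]), array([344.73230508, 223.31606382]), array([309.50092798, 222.96123397]), array([309.56474543, 188.41378645])]
```

View pics/w4.png

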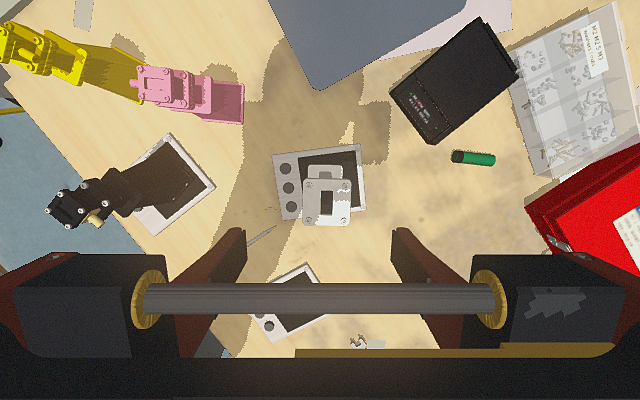

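Long piece's screws are at about (309,187), (344,186), (345,220), (309,221), as predicted. Descend.

```bash
python3 -m handwheel '[[[0.1,0.1,0.5,0,1],[0.1,0.1,1,0,1],[0.1,0.1,1,0,1]]]' |head -2;  python3 - <<'E'
from lib import *
plan([.583,.1598,.093],57.3)
E
```

```text
time_s: 8.9
tcp_pos: [0.5783, 0.1507, 0.1628]
t 8.9 tcp [0.5783 0.1507 0.1628] yaw 57.1 move [ 0.35 -0.03  2.32] twist -0.03 q7 -1.22 op 0.0876
```

```bash
python3 -m handwheel '[[[0.3,0,1,0,1],[0.3,0,2,0,1],[0.3,0,2.3,0,1],[0.3,0,2.3,0,1],[0.3,0,2.3,0,1]]]' |head -2;  python3 - <<'E'
from lib import *
plan([.583,.1598,.093],57.3)
E
```

```text
time_s: 9.4
tcp_pos: [0.5852, 0.161, 0.0983]
t 9.4 tcp [0.5852 0.161  0.0983] yaw 57.2 move [-0.07 -0.04  0.18] twist -0.01 q7 -1.28 op 0.0877
```

```bash
python3 -m handwheel '[[[0,0,0.2,0,1],[0,0,0.2,0,0.4],[0,0,0.2,0,0],[0,0,0.2,0,0],[0,0,0.2,0,0]]]' |head -2; python3 -m handwheel '[[[0,0,0,0,0],[0,0,0,0,0],[0,0,0,0,0],[0,0,0,0,0],[0,0,0,0,0]]]'
```

```text
time_s: 9.9
tcp_pos: [0.5848, 0.1614, 0.0916]
time_s: 10.4
tcp_pos: [0.5846, 0.1615, 0.0913]
orientation: [-0.0, 0.878, 0.479, 0.0]
wrist_force: [-1.0, 0.0, 0.7]
opening: 0.0412
grasp_force: 30.0
```

```bash
python3 -m handwheel '[[[0,0,-1,0,0],[0,0,-2,0,0],[0,0,-2,0,0]]]' |sed -n '2p;4,6p';  python3 - <<'E'
from lib import *
plan([.4615,.040,.14],87.9)
E
```

```text
tcp_pos: [0.5865, 0.1625, 0.1549]
wrist_force: [0.4, 0.4, -1.8]
opening: 0.0408
grasp_force: 30.0
t 10.7 tcp [0.5865 0.1625 0.1549] yaw 57.3 move [-5.69 -1.3   0.47] twist -5.1 q7 -1.24 op 0.0408
```

```bash
python3 -m handwheel '[[[-5.65,-1.3,0,-5.1,0],[-5.65,-1.3,0,-5.1,0],[-5.65,-1.3,0,-5.1,0],[-5.65,-1.3,0,-5.1,0],[-5.65,-1.3,0,-5.1,0]]]' |head -2; python3 -m handwheel '[[[0,0,0,0,0],[0,0,0,0,0]]]' |head -2
python3 - <<'E'
from lib import *
plan([.4615,.042,.1],87.9)
c=vision.read_camera("wrist"); cv2.imwrite("pics/w5.png",cv2.resize(c["image"][100:260,220:420],(800,640))[:600])
E
```

```text
time_s: 11.2
tcp_pos: [0.4571, 0.0362, 0.1499]
time_s: 11.4
tcp_pos: [0.461, 0.0406, 0.1512]
t 11.4 tcp [0.461  0.0406 0.1512] yaw 87.8 move [0.05 0.02 1.71] twist -0.01 q7 -0.54 op 0.041
```

View pics/w5.png

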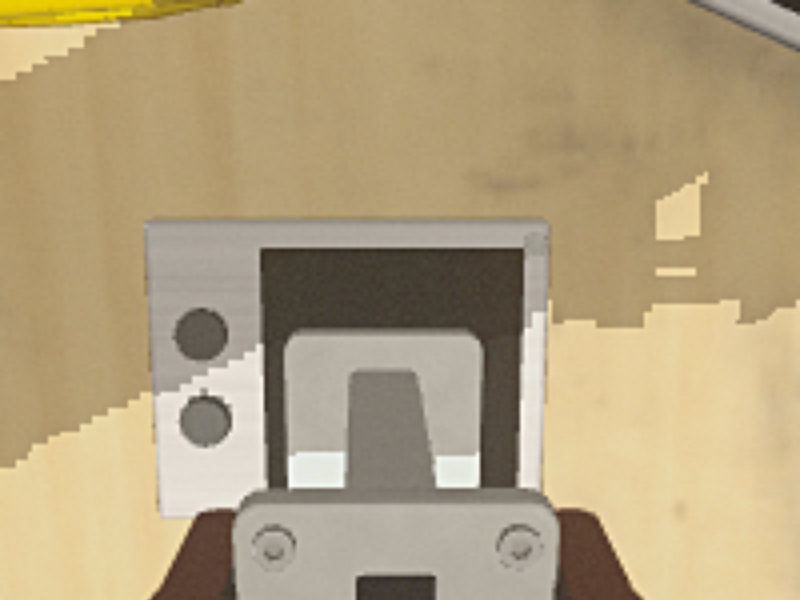

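Run:
```python
from lib import *
c=vision.read_camera("wrist")
f=lambda L:np.array(L)/4+np.array([220,100])
P=cast(c,f([(285,335),(482,335)]),.073); print("front edge",P.round(4),P.mean(0)-[0,.021])
Q=cast(c,f([(146,220),(550,220)]),.008); print("plate far edge",Q.round(4))
Q=cast(c,f([(262,248),(524,248)]),.010); print("pad far edge",Q.round(4))
plan([.4615,.042,.1],87.9)
```

```text
front edge [[0.4395 0.0645]
 [0.4812 0.0629]] [0.46035564 0.04270269]
plate far edge [[0.3982 0.0843]
 [0.5044 0.0804]]
pad far edge [[0.4284 0.0761]
 [0.4973 0.0736]]
t 11.5 tcp [0.4608 0.0409 0.1512] yaw 87.9 move [0.03 0.02 1.71] twist 0.0 q7 -0.54 op 0.0413
```

```bash
python3 -m handwheel '[[[-0.09,0.05,0.6,0,0],[-0.09,0.05,1.2,0,0],[-0.09,0.05,1.6,0,0],[-0.09,0.05,1.7,0,0],[-0.09,0.05,1.7,0,0]]]' |sed -n '2p;4p'; python3 -m handwheel '[[[0,0,0.1,0,0],[0,0,0.15,0,0],[0,0,0.15,0,0]]]' |sed -n '2p;4p'
```

```text
tcp_pos: [0.4616, 0.0377, 0.1]
wrist_force: [0.7, -0.1, -1.8]
tcp_pos: [0.4618, 0.037, 0.096]
wrist_force: [0.6, -0.2, -2.6]
```

```bash
python3 -m handwheel '[[[0,0,0.08,0,0],[0,0,0.14,0,0],[0,0,0.14,0,0]]]' |sed -n '2p;4p'; python3 -m handwheel '[[[0,0,0.03,0,0],[0,0,0.03,0,0]]]' |sed -n '2p;4p'
```

```text
tcp_pos: [0.4618, 0.0373, 0.0917]
wrist_force: [-0.1, -0.6, 0.4]
tcp_pos: [0.4619, 0.0378, 0.0915]
wrist_force: [-2.9, 1.0, 10.4]
```

```bash
python3 -m handwheel '[[[0,0,-0.03,0,0.8],[0,0,-0.03,0,0.8],[0,0,-0.03,0,0.8],[0,0,-1,0,1],[0,0,-2.6,0,1]]]' |head -2; python3 -m handwheel '[[[0,0,-1.5,0,1],[0,0,-2.3,0,1],[0,0,-2.3,0,1],[0,0,-2.3,0,1]]]'| sed -n '2p'
python3 - <<'E'
from lib import *
plan([.42,.263,.22],95)
c=vision.read_camera("wrist"); cv2.imwrite("pics/w6.png",c["image"])
E
```

```text
time_s: 13.3
tcp_pos: [0.4597, 0.0367, 0.1674]
tcp_pos: [0.4616, 0.0366, 0.2375]
t 13.7 tcp [0.4616 0.0366 0.2375] yaw 87.8 move [ 7.49 -1.67  0.58] twist -1.19 q7 -0.42 op 0.0874
```

View pics/w6.png

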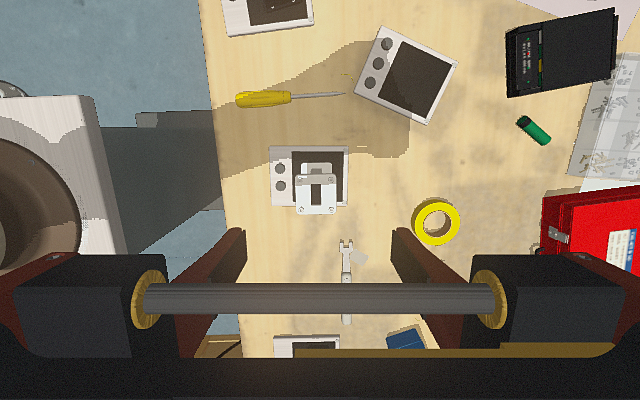

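The long piece stands on two at (315,190), and stand three is empty at (405,75). Measure both.

Run:
```python
from lib import *
c=vision.read_camera("wrist"); im=c["image"]; hsv=cv2.cvtColor(im,cv2.COLOR_BGR2HSV)
for nm,(a,b,d,e) in {"three":(15,140,350,470),"pad3":(15,140,350,470)}.items():
    m=((hsv[...,1]<45)&(hsv[...,2]>110)) if nm=="three" else (hsv[...,2]<90)
    k=np.zeros(m.shape,np.uint8); k[a:b,d:e]=m[a:b,d:e]; n,l,st,_=cv2.connectedComponentsWithStats(k); i=1+st[1:,4].argmax()
    v,u=np.nonzero(l==i); r=cv2.minAreaRect((cast(c,np.c_[u,v],.008 if nm=="three" else .01)*1000).astype(np.float32)); print(nm,r)
print("long top",cast(c,[(316,193)],.115))
plan([.42,.263,.22],95)
```

```text
three ((576.5472412109375, 163.1947479248047), (83.42272186279297, 106.8203125), 65.00303649902344)
pad3 ((587.6981811523438, 158.09640502929688), (69.67121887207031, 69.55400085449219), 65.13274383544922)
long top [[0.45943833 0.04140915]]
t 13.8 tcp [0.4609 0.0367 0.2364] yaw 87.9 move [ 7.49 -1.64  0.55] twist -1.19 q7 -0.42 op 0.0879
```

```bash
python3 -m handwheel '[[[6,-1.65,0.4,-1.2,1],[6,-1.65,0.4,-1.2,1],[6,-1.65,0.4,-1.2,1],[6,-1.65,0.4,-1.2,1]]]' |head -2; python3 -m handwheel '[[[0,0,0,0,1],[0,0,0,0,1]]]' |head -2
python3 - <<'E'
from lib import *
plan([.42,.263,.2],95)
c=vision.read_camera("wrist"); cv2.imwrite("pics/w7.png",c["image"])
E
```

```text
time_s: 14.2
tcp_pos: [0.4169, 0.2212, 0.2244]
time_s: 14.4
tcp_pos: [0.4178, 0.2191, 0.2244]
t 14.4 tcp [0.4178 0.2191 0.2244] yaw 95.3 move [1.45 0.21 0.81] twist 0.04 q7 -0.76 op 0.0878
```

View pics/w7.png

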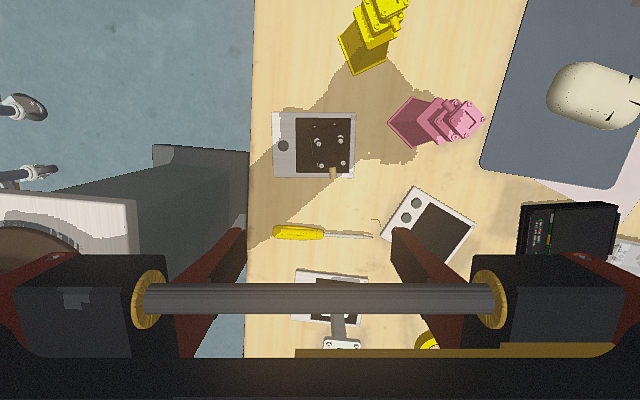

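Horn screws are around (318,141) to (345,167), with a brass connector at (333,173). Zoom in.

Run:
```python
from lib import *
c=vision.read_camera("wrist"); o=cv2.resize(c["image"][100:190,260:360],(660,594),interpolation=3); o=np.clip(o.astype(int)*2,0,255).astype(np.uint8); cv2.imwrite("pics/w7z.png",o)
```

```text
(no output)
```

View pics/w7z.png

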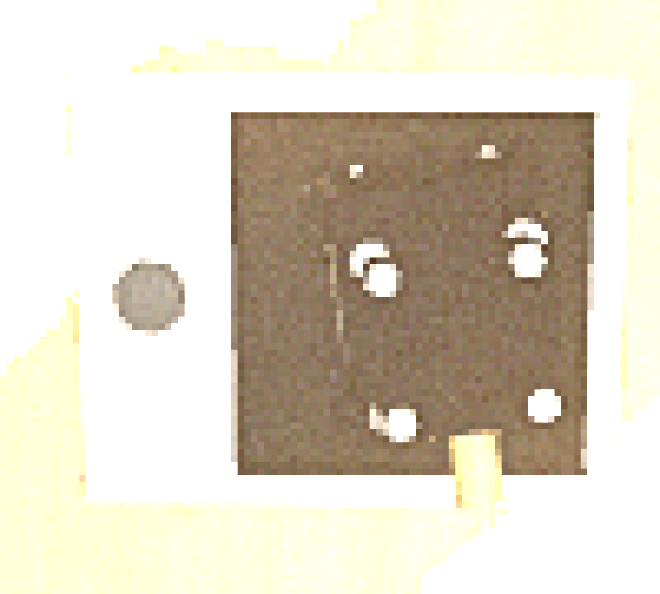

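Run:
```python
from lib import *
c=vision.read_camera("wrist")
P=cast(c,np.array([(383,280),(527,262),(544,406),(401,425)])/6.6+np.array([260,100]),.156)
f=P[0]+P[1]-P[2]-P[3]; yaw=np.degrees(np.arctan2(f[1],f[0])); print(P.mean(0),yaw,np.linalg.norm(f)/2)
Q=cast(c,np.array([(232,112),(596,112),(587,473),(238,473)])/6.6+np.array([260,100]),.01); print("pad1",Q.mean(0))
plan([*P.mean(0),.19],yaw)
```

```text
[0.42441179 0.26798159] 102.61533532161818 0.01730656538703983
pad1 [0.42064448 0.26468671]
t 14.55 tcp [0.4191 0.2172 0.225 ] yaw 95.0 move [1.67 0.32 1.16] twist -1.27 q7 -0.76 op 0.0879
```

```bash
python3 -m handwheel '[[[1.67,0.32,1.1,-1.27,1],[1.67,0.32,1.1,-1.27,1],[1.67,0.32,1.1,-1.27,1],[1.67,0.32,1.1,-1.27,1]]]' |head -2
python3 - <<'E'
from lib import *
plan([.4244,.268,.109],102.6)
c=vision.read_camera("wrist"); o=c["image"][100:300,200:440]; o=np.clip(o.astype(int)*2,0,255).astype(np.uint8); cv2.imwrite("pics/w8.png",cv2.resize(o,(720,600))); print(proj(c,[*pose()[0][:2],.157]))
E
```

```text
time_s: 14.95
tcp_pos: [0.4241, 0.2684, 0.1928]
t 14.95 tcp [0.4241 0.2684 0.1928] yaw 102.6 move [-0.01  0.01  2.79] twist -0.0 q7 -0.8 op 0.0878
[317.83715639 225.56694152]
```

View pics/w8.png

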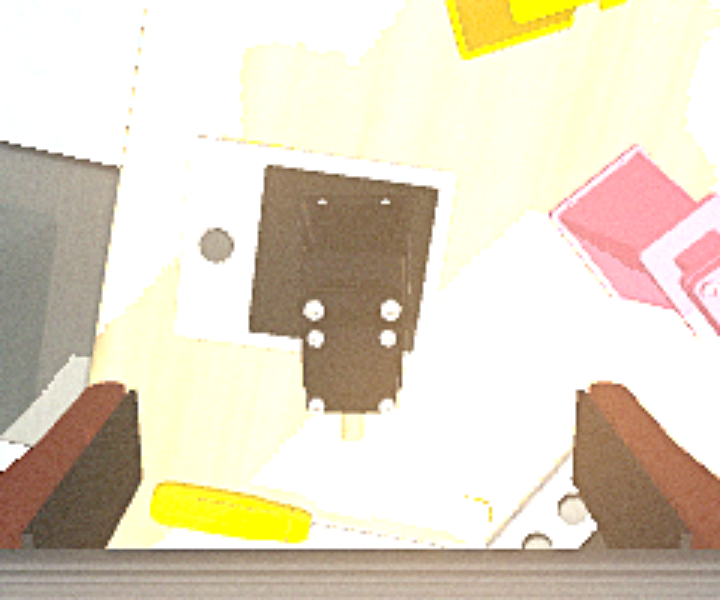

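Horn screws are centred at crop (352,371), on the TCP axis and square to it. Descend and grip.

```bash
python3 -m handwheel '[[[0.03,0,1.2,0,1],[0.03,0,2.2,0,1],[0.03,0,2.7,0,1],[0.03,0,2.7,0,1],[0.03,0,2.7,0,1]]]' |sed -n '2p;4p'; python3 -m handwheel '[[[0,0,0,0,1],[0,0,0,0,1]]]' |sed -n '2p;4p'
```

```text
tcp_pos: [0.4242, 0.2705, 0.1128]
wrist_force: [0.3, -0.6, 0.4]
tcp_pos: [0.4244, 0.2708, 0.1129]
wrist_force: [-1.0, -0.1, 0.8]
```

```bash
python3 -m handwheel '[[[-0.05,0,0.14,0,0],[-0.05,0,0.14,0,0],[-0.05,0,0.14,0,0],[-0.05,0,0.14,0,0],[-0.05,0,0.14,0,0]]]' |sed -n '2p;5p'; python3 -m handwheel '[[[0,0,0,0,0],[0,0,0,0,0],[0,0,0,0,0],[0,0,0,0,0],[0,0,0,0,0]]]'|sed -n '2,6p'
```

```text
tcp_pos: [0.424, 0.269, 0.1075]
opening: 0.0514
tcp_pos: [0.424, 0.2689, 0.1075]
orientation: [-0.0, 0.625, 0.781, -0.0]
wrist_force: [-0.0, 0.3, -1.1]
opening: 0.0278
grasp_force: 30.0
```

```bash
python3 -m handwheel '[[[0,0,-1,0,0],[0,0,-2.5,0,0],[0,0,-4,0,0],[0,0,-4.8,0,0],[0,0,-4.8,0,0]]]' |sed -n '2p;4,6p'
python3 - <<'E'
from lib import *
plan([.5877,.1581,.25],65)
E
```

```text
tcp_pos: [0.4252, 0.2702, 0.2546]
wrist_force: [-0.1, 0.1, -1.2]
opening: 0.0276
grasp_force: 30.0
t 17.2 tcp [0.4252 0.2702 0.2546] yaw 102.7 move [-4.83  4.46  0.17] twist 6.28 q7 -0.74 op 0.0276
```

```bash
python3 -m handwheel '[[[-4.83,4.46,0,6.28,0],[-4.83,4.46,0,6.28,0],[-4.83,4.46,0,6.28,0],[-4.83,4.46,0,6.28,0],[-4.83,4.46,0,6.28,0]]]' |sed -n '2p'; python3 -m handwheel '[[[0,0,1.8,0,0],[0,0,1.8,0,0],[0,0,1.8,0,0],[0,0,1.8,0,0]]]' |sed -n '2p;4,6p'
python3 - <<'E'
from lib import *
plan([.5877,.1581,.16],65)
c=vision.read_camera("wrist"); o=c["image"][80:260,200:440]; o=np.clip(o.astype(int)*2,0,255).astype(np.uint8); cv2.imwrite("pics/w9.png",cv2.resize(o,(800,600)))
E
```

```text
tcp_pos: [0.5909, 0.1499, 0.2481]
tcp_pos: [0.5866, 0.1577, 0.1985]
wrist_force: [0.2, -1.0, -1.0]
opening: 0.0279
grasp_force: 30.0
t 18.1 tcp [0.5866 0.1577 0.1985] yaw 65.1 move [0.03 0.03 1.28] twist 0.01 q7 -1.1 op 0.0279
```

View pics/w9.png

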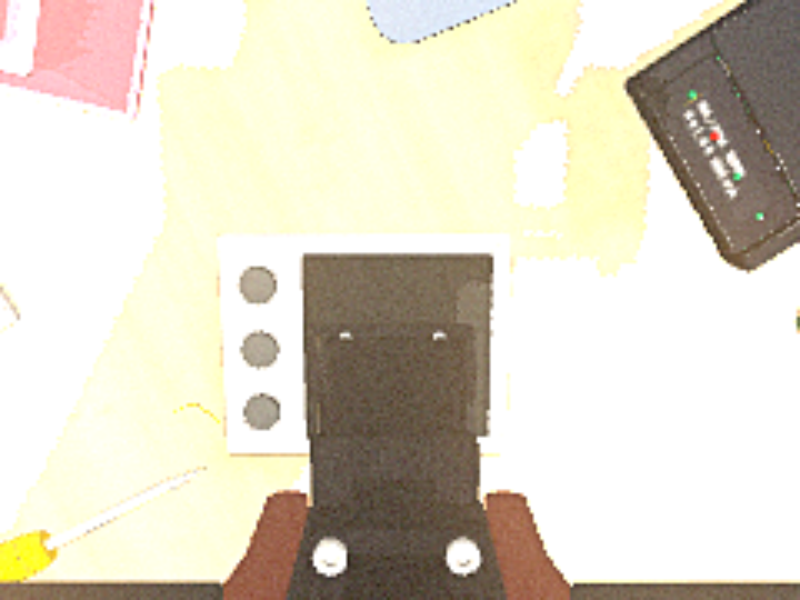

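Run:
```python
from lib import *
c=vision.read_camera("wrist")
f=lambda L:np.array(L)/3.3333+np.array([200,80])
p,R,s=pose(); tx=R[:2,0]
P=cast(c,f([(310,325),(477,325)]),p[2]-.0975); print("width",np.linalg.norm(P[0]-P[1]),"ctr for half 25/23:",P.mean(0)-.025*tx,P.mean(0)-.023*tx)
Q=cast(c,f([(303,254),(493,254)]),.010); print("padw",np.linalg.norm(Q[0]-Q[1]),Q.mean(0)-.035*tx)
Q=cast(c,f([(218,237),(511,237)]),.008); print("platew",np.linalg.norm(Q[0]-Q[1]),Q.mean(0)-.042*tx+.012*R[:2,1])
plan([.5877,.1581,.1075],65)
```

```text
width 0.045666844843003776 ctr for half 25/23: [0.5873835  0.15776664] [0.58822703 0.15958005]
padw 0.06905089973449346 [0.58925393 0.15764099]
platew 0.10660091887917825 [0.58864994 0.15675459]
t 18.2 tcp [0.5871 0.1577 0.1992] yaw 65.1 move [0.02 0.01 3.06] twist 0.01 q7 -1.1 op 0.0279
```

```bash
python3 -m handwheel '[[[0,0.03,1,0,0],[0,0.03,1.9,0,0],[0,0.03,2.5,0,0],[0,0.03,2.8,0,0],[0,0.03,2.8,0,0]]]' |sed -n '2p;4p'; python3 -m handwheel '[[[0,0,0.05,0,0],[0,0,0.1,0,0],[0,0,0.1,0,0]]]' |sed -n '2p;4p'
```

```text
tcp_pos: [0.5872, 0.1566, 0.1134]
wrist_force: [-0.9, -0.5, -1.8]
tcp_pos: [0.5877, 0.1567, 0.1113]
wrist_force: [-0.5, 0.6, -1.8]
```

```bash
python3 -m handwheel '[[[0,0,0.07,0,0],[0,0,0.12,0,0],[0,0,0.12,0,0]]]' |sed -n '2p;4p'; python3 -m handwheel '[[[0,0,0.03,0,0],[0,0,0.03,0,0]]]' |sed -n '2p;4p'
```

```text
tcp_pos: [0.5875, 0.1568, 0.1075]
wrist_force: [-1.1, -1.1, 4.2]
tcp_pos: [0.5877, 0.157, 0.1075]
wrist_force: [-3.6, -1.7, 12.3]
```

```bash
python3 -m handwheel '[[[0,0,-0.04,0,0],[0,0,-0.04,0,0.9],[0,0,-0.04,0,0.9],[0,0,-0.04,0,0.9],[0,0,-0.04,0,0.9]]]' |sed -n '5p'; python3 -m handwheel '[[[0,0,-1,0,1],[0,0,-2.6,0,1],[0,0,-3.5,0,1],[0,0,-3.5,0,1]]]'| sed -n '2p'
python3 - <<'E'
from lib import *
plan([.4452,-.262,.2],89)
c=vision.read_camera("wrist"); o=np.clip(c["image"].astype(int)*2,0,255).astype(np.uint8)[80:260,200:440];cv2.imwrite("pics/w10.png",cv2.resize(o,(800,600)))
E
```

```text
opening: 0.0562
tcp_pos: [0.5892, 0.1579, 0.2166]
t 20.4 tcp [0.5892 0.1579 0.2166] yaw 65.0 move [-14.72   1.56   0.49] twist -4.0 q7 -1.09 op 0.0865
```

View pics/w10.png

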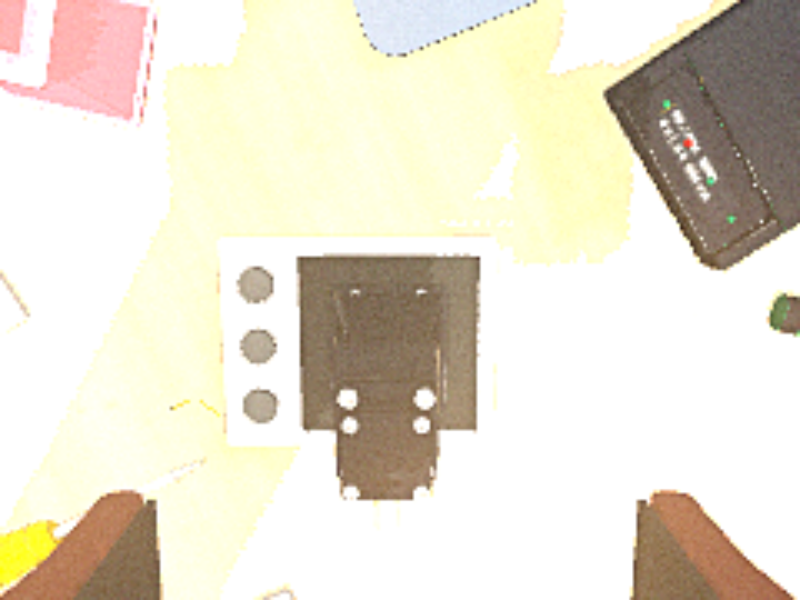

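The horn stands upright on stand three, with its mouth at about 332–443 and the pad at 298–480. Now back for the short piece.

```bash
python3 -m handwheel '[[[-7.4,0.8,0,-4,1],[-7.4,0.8,0,-4,1],[-7.4,0.8,0,-4,1],[-7.4,0.8,0,-4,1],[-7.4,0.8,0,-4,1]]]' |sed -n '2p'
python3 - <<'E'
from lib import *
plan([.4452,-.262,.2],89)
E
```

```text
tcp_pos: [0.5128, -0.0598, 0.2103]
t 20.95 tcp [ 0.5128 -0.0598  0.2103] yaw 88.8 move [-6.79 -2.11  0.36] twist -0.04 q7 -0.31 op 0.0879
```

```bash
python3 -m handwheel '[[[-6.6,-2.1,0.6,0,1],[-6.6,-2.1,1,0,1],[-6.6,-2.1,1.5,0,1],[-6.6,-2.1,2,0,1],[-6.6,-2.1,2.5,0,1]]]' |sed -n '2p'; python3 -m handwheel '[[[0,0,0.2,0,1],[0,0,0.2,0,1],[0,0,0.2,0,1]]]' |sed -n '2p'
python3 - <<'E'
from lib import *
c=vision.read_camera("wrist"); im=c["image"]; hsv=cv2.cvtColor(im,cv2.COLOR_BGR2HSV)
print(proj(c,[*pose()[0][:2],.062]))
m=((hsv[...,1]<60)&(hsv[...,2]>90)).astype(np.uint8); k=np.zeros_like(m); k[140:262,240:390]=m[140:262,240:390]
n,l,st,ce=cv2.connectedComponentsWithStats(k)
for i in range(1,n):
    if st[i,4]>100: 
        v,u=np.nonzero(l==i); r=cv2.minAreaRect((cast(c,np.c_[u,v],.062)*1000).astype(np.float32)); print(st[i],ce[i].round(1),r)
plan([.4452,-.262,.0406],89)
E
```

```text
tcp_pos: [0.4459, -0.2564, 0.135]
tcp_pos: [0.4499, -0.2498, 0.1317]
[317.82300508 212.49308448]
[ 247  169  107   79 5562] [295.4 209. ] ((435.5348205566406, -247.03042602539062), (67.89346313476562, 86.69693756103516), 89.14102172851562)
t 21.8 tcp [ 0.4502 -0.25    0.1321] yaw 89.2 move [-0.4  -0.16  3.05] twist 0.03 q7 0.03 op 0.0879
```

```bash
python3 -m handwheel '[[[-0.38,-0.15,0.8,0,1],[-0.38,-0.15,1.8,0,1],[-0.38,-0.15,2.6,0,1],[-0.38,-0.15,3,0,1],[-0.38,-0.15,3,0,1]]]' |sed -n '2p;4p'; python3 -m handwheel '[[[0,0,0,0,1],[0,0,0,0,1]]]' |sed -n '2p;4p'
```

```text
tcp_pos: [0.4444, -0.2618, 0.0408]
wrist_force: [-1.0, -0.3, -0.9]
tcp_pos: [0.4453, -0.2631, 0.0426]
wrist_force: [-0.4, 0.1, -0.3]
```

```bash
python3 -m handwheel '[[[0.03,0,0.06,0,0],[0.03,0,0.06,0,0],[0.03,0,0.06,0,0],[0.03,0,0.06,0,0],[0.03,0,0.06,0,0]]]' |sed -n '2p;5p'; python3 -m handwheel '[[[0,0,0,0,0],[0,0,0,0,0],[0,0,0,0,0],[0,0,0,0,0],[0,0,0,0,0]]]' |sed -n '2p;4,6p'; python3 -m handwheel '[[[0,0,-1,0,0],[0,0,-2.5,0,0],[0,0,-4,0,0],[0,0,-5.5,0,0],[0,0,-5.5,0,0]]]' |sed -n '2p;4,6p'
python3 - <<'E'
from lib import *
plan([.4206,.264,.2],94.8)
E
```

```text
tcp_pos: [0.4442, -0.2621, 0.0394]
opening: 0.0511
tcp_pos: [0.4443, -0.2621, 0.0394]
wrist_force: [-0.2, -0.4, -0.2]
opening: 0.0338
grasp_force: 30.0
tcp_pos: [0.4472, -0.2628, 0.2099]
wrist_force: [0.6, -0.1, -1.4]
opening: 0.0339
grasp_force: 30.0
t 24.0 tcp [ 0.4472 -0.2628  0.2099] yaw 89.0 move [17.54 -1.18  0.23] twist -0.96 q7 0.13 op 0.0339
```

```bash
python3 -m handwheel '[[[7.6,-0.5,0,-0.9,0],[7.6,-0.5,0,-0.9,0],[7.6,-0.5,0,-0.9,0],[7.6,-0.5,0,-0.9,0],[7.6,-0.5,0,-0.9,0]]]' |sed -n '2p'; python3 -m handwheel '[[[7.6,0.2,0,0,0],[7.6,0.2,0,0,0],[7.6,0.2,0,0,0],[7.6,0.2,0,0,0],[7.6,0.2,0,0,0]]]' |sed -n '2p'
python3 - <<'E'
from lib import *
plan([.4206,.264,.12],94.8)
E
```

```text
tcp_pos: [0.432, -0.0303, 0.2039]
tcp_pos: [0.4202, 0.1977, 0.204]
t 25.0 tcp [0.4202 0.1977 0.204 ] yaw 94.6 move [2.2  0.19 2.8 ] twist -0.03 q7 -0.77 op 0.0335
```

```bash
python3 -m handwheel '[[[2.15,0.15,1,0,0],[2.15,0.15,2,0,0],[2.15,0.15,3,0,0],[2.15,0.15,3,0,0],[2.15,0.15,3,0,0]]]' |sed -n '2p'; python3 -m handwheel '[[[0,0,0,0,0],[0,0,0,0,0]]]' |sed -n '2p'
python3 - <<'E'
from lib import *
plan([.4206,.264,.04],94.8)
c=vision.read_camera("wrist"); cv2.imwrite("pics/w11.png",cv2.resize(c["image"][100:260,220:420],(750,600)))
E
```

```text
tcp_pos: [0.4204, 0.2584, 0.1142]
tcp_pos: [0.4221, 0.2585, 0.1158]
t 25.7 tcp [0.4221 0.2585 0.1158] yaw 94.3 move [ 0.19 -0.04  2.53] twist -0.08 q7 -1.04 op 0.0337
```

View pics/w11.png

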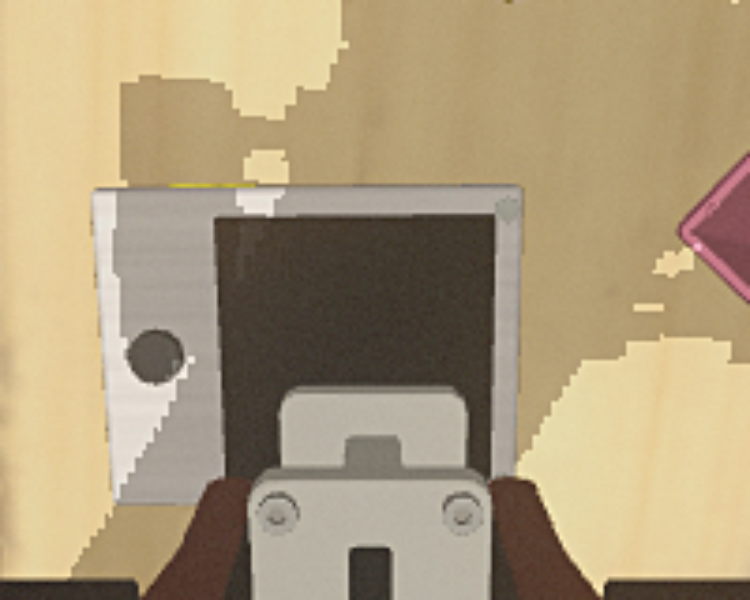

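Run:
```python
from lib import *
c=vision.read_camera("wrist")
f=lambda L:np.array(L)/3.75+np.array([220,100])
p,R,s=pose(); tx=R[:2,0]
P=cast(c,f([(280,390),(467,388)]),p[2]-.0394+.016); print("width",np.linalg.norm(P[0]-P[1]),P.mean(0)-.017*tx)
Q=cast(c,f([(215,217),(496,214)]),.010); d=Q[1]-Q[0]; d/=np.linalg.norm(d); n=np.array([-d[1],d[0]]); print("padw",np.linalg.norm(Q[0]-Q[1]),np.degrees(np.arctan2(d[1],d[0])),Q.mean(0)-.035*n)
Q2=cast(c,f([(95,190),(521,186),(514,480)]),.008);print("plate",Q2)
w=Q.mean(0)-.035*n-(P.mean(0)-.017*tx); print("shift units",(R[:2,:2].T@w/.03).round(2))
plan([.4206,.264,.0394],94.8)
```

```text
width 0.033289333360852116 [0.42328144 0.26106333]
padw 0.06928183615579268 4.952970435836564 [0.41948877 0.2652737 ]
plate [[0.35192744 0.30130219]
 [0.45666517 0.31024839]
 [0.46338314 0.23376539]]
shift units [ 0.15 -0.12]
t 25.8 tcp [0.4219 0.2583 0.1155] yaw 94.3 move [ 0.19 -0.03  2.54] twist -0.08 q7 -1.04 op 0.0335
```

```bash
python3 -m handwheel '[[[0.15,-0.1,0.8,-0.1,0],[0.15,-0.1,1.6,-0.1,0],[0.15,-0.1,2.1,-0.1,0],[0.15,-0.1,2.25,-0.1,0],[0.15,-0.1,2.25,-0.1,0]]]' |sed -n '2p;4p'; python3 -m handwheel '[[[0,0,0.05,0,0],[0,0,0.1,0,0],[0,0,0.1,0,0]]]' |sed -n '2p;4p'
```

```text
tcp_pos: [0.4177, 0.2628, 0.0468]
wrist_force: [0.5, 0.7, -1.3]
tcp_pos: [0.418, 0.2629, 0.0443]
wrist_force: [1.5, -0.4, -1.3]
```

```bash
python3 -m handwheel '[[[0,0,0.08,0,0],[0,0,0.14,0,0],[0,0,0.14,0,0]]]' |sed -n '2p;4p'; python3 -m handwheel '[[[0,0,0.04,0,0],[0,0,0.04,0,0]]]' |sed -n '2p;4p'
```

```text
tcp_pos: [0.4176, 0.2627, 0.0395]
wrist_force: [-1.0, -0.1, -0.4]
tcp_pos: [0.4179, 0.2629, 0.0392]
wrist_force: [-1.5, -2.0, 9.2]
```

Contact. Release, rise, back off to the right and take a final look.

```bash
python3 -m handwheel '[[[0,0,-0.04,0,0],[0,0,-0.04,0,0.9],[0,0,-0.04,0,0.9],[0,0,-0.04,0,0.9],[0,0,-0.04,0,0.9]]]' |sed -n '5p'; python3 -m handwheel '[[[0,0,-1,0,1],[0,0,-2.6,0,1],[0,0,-4.2,0,1],[0,0,-5.5,0,1],[0,0,-6.5,0,1]]]'| sed -n '2p';python3 -m handwheel '[[[-4,0,0,0,1],[-4,0,0,0,1],[-4,0,0,0,1],[-4,0,0,0,1]]]'| sed -n '2p'
python3 - <<'E'
from lib import *
w=vision.read_camera("wrist")["image"][0:270,170:530]; s=vision.read_camera("side")["image"][80:260,220:440]
cv2.imwrite("pics/fin.png",np.hstack([cv2.resize(w,(480,360)),cv2.resize(s,(320,360))]))
E
```

```text
opening: 0.0622
tcp_pos: [0.4178, 0.2633, 0.2372]
tcp_pos: [0.4287, 0.1397, 0.2344]
```

View pics/fin.png

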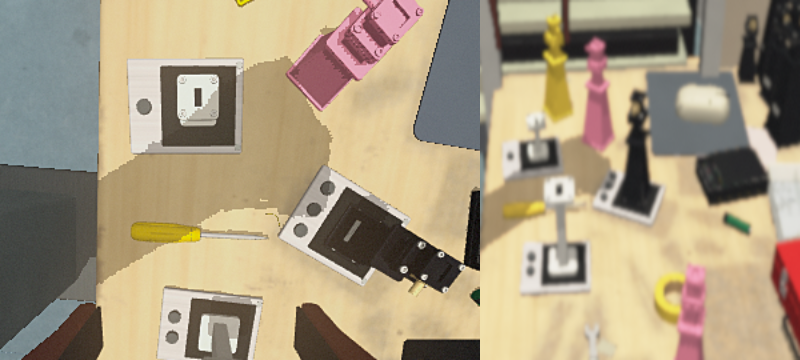

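Run:
```python
from lib import *
c=vision.read_camera("wrist")
f=lambda L:np.array(L)*.75+np.array([170,0])
print(cast(c,f([(197,92)]),.063), cast(c,f([(160,65),(236,66),(235,146),(163,146)]),.01).mean(0)); plan([0,0,0])
```

```text
[[0.41720008 0.27244704]] [0.4188712  0.26947687]
t 28.65 tcp [0.4281 0.1443 0.2349] yaw 95.1 move [ -3.54 -14.64   7.82] twist 0 q7 -0.59 op 0.0875
```

```bash
python3 -c "from station import ticket; print(ticket.job_done())"
```

```text
the job is handed in; nothing more can be done
None
```

The job is handed in: the short waveguide is on stand one, the long waveguide on stand two and the horn on stand three, all upright and about 3 mm or less off the pad centres by my measurements, at about 29 s; I viewed 17 pictures, over the limit of 14.

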